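Hold a reference cuvette in the photometer beam

TASK

First slide the red shutter tab on the photometer fully open. Then take the amber cuvette out of the rack, touching it with the fingers only on its two frosted sides and never on its clear windows, and hold it upright in the light path, midway between lamp and detector, at beam height and centred on the beam, with its clear windows facing lamp and detector. Do not bump it on the photometer, leave the other things where they are, and finish while still holding the cuvette steady in the beam.

Things in the scene. Friction and masses are not known exactly. Their poses are not given: they have to be found in the camera images.
- amber: Amber cuvette (solid glass reference cell) to be used, about 34 g, 23.5 mm along own x, 12.5 mm along own y, 45 mm tall. The broad sides (+-own y) are frosted white, the narrow ends (+-own x) are clear amber windows. Loose, upright in any one of the rack's wells, own x along the row. Origin: centre of the underside, 6 mm above the work surface while in the well
- amber_center (a point): Middle of the amber cell, 22.5 mm above its underside; axes as the cell's
- amber_frosted_a: Frosted white side plate of the amber cell facing its own +y, 22.5 x 1.5 x 45 mm; may be gripped. Origin at the plate's lower edge, 5.5 mm from the cell's axis
- amber_frosted_b: Frosted white side plate of the amber cell facing its own -y; as the other
- amber_window_a: Clear window end of the amber cell facing its own +x, 9.2 mm wide, 45 mm tall, standing 0.5 mm proud of the frosted plates' edges; fingers must not touch it. Origin at its lower edge, 10.75 mm from the cell's axis
- amber_window_b: Clear window end of the amber cell facing its own -x; as the other
- green: Green cuvette (solid glass reference cell) bystander, 23.5 mm along own x, 12.5 mm along own y, 45 mm tall. The broad sides (+-own y) are frosted white, the narrow ends (+-own x) are clear green windows. Loose, upright in any one of the rack's wells, own x along the row. Origin: centre of the underside, 6 mm above the work surface while in the well
- blue: Blue cuvette (solid glass reference cell) bystander, 23.5 mm along own x, 12.5 mm along own y, 45 mm tall. The broad sides (+-own y) are frosted white, the narrow ends (+-own x) are clear blue windows. Loose, upright in any one of the rack's wells, own x along the row. Origin: centre of the underside, 6 mm above the work surface while in the well
- rack: Fixed grey plastic rack, 200 mm (own x) x 60 mm (own y) x 14 mm high, origin at the centre of its underside. Three rectangular wells 8 mm deep in a row along own x at -65, 0 and +65 mm, 1.5 mm clearance around a cuvette, which rises 37 mm above the rack's top
- photometer: Fixed, 110 (own x) x 270 mm (own y), origin at the centre of its underside. Dark base plate 12 mm thick with a white line under the beam; at +y the white lamp housing, at -y the black detector housing, each 90 x 70 mm, tops 90 mm above the work surface. Gap between their faces 120 mm (own y +-60 mm), less 4 mm at the lamp (shutter) and 5 mm at the detector (lens ring)
- beam (a point): Middle of the light path, half way between the lamp's and the detector's faces, 65 mm above the work surface. The beam runs level along this point's own y axis (lamp at +y, detector at -y); own x is level across the beam, own z up
- shutter (a joint): Slide of the shutter in front of the lamp: 0 = closed (black blade over the lens), 0.030 m = fully open at its stop. It opens towards the photometer's own -x (the robot's side), stays where it is left, and takes about 1.5 N to move
- shutter_tab (a point): Middle of the red shutter tab, 10 mm (along the slide, photometer's own x) x 12 mm (own y) x 30 mm tall, 90 to 120 mm above the work surface, 56 mm from the middle of the beam towards the lamp. Free on both sides along the slide; the lamp housing's flat top, 90 mm up, lies beside its foot. Moves with the shutter; axes as the photometer's
- beaker: Loose clear beaker, 68 mm across, 85 mm tall, origin at the centre of its underside; bystander
- slide_box: Loose blue box for slides, 85 x 80 x 32 mm, origin at the centre of its underside; bystander
Mind the look-alikes: they are no part of the job. What is shaped like the amber but black or yellow is not meant.

How it is judged:
On the way, in this order (a step that is already met when the one before it is completed fails the run):
1. the shutter is slid open while the amber cuvette still stands in the rack (value of joint shutter above 0.024 m and distance of amber from where it was at the start of the episode below 0.015 m), for 0.2 s.
2. the amber cuvette is lifted clear of the rack, gripped on both frosted sides (contact force between the fingers and amber_frosted_a above 0.5 N and contact force between the fingers and amber_frosted_b above 0.5 N and height (world z) of amber above 0.025 m), for 0.2 s.
At the end, for the whole second after the job is handed in: Shutter open at least 24 mm; amber cuvette held still by both frosted sides, nothing else carrying it: middle within 4 mm sideways of the beam, 12 mm of its height, 25 mm of midway; windows along the beam and upright within 0.14 rad; other things within 20 mm of their start (value of joint shutter above 0.024 m and contact force between the fingers and amber_frosted_a above 0.5 N and contact force between the fingers and amber_frosted_b above 0.5 N and x of amber_center in the frame of beam between -0.004 and 0.004 m and y of amber_center in the frame of beam between -0.025 and 0.025 m and z of amber_center in the frame of beam between -0.012 and 0.012 m and angle between the x axis of amber and the y axis of beam, either way round below 0.14 rad and angle between amber's own z axis and vertical below 0.14 rad and linear speed of amber below 0.02 m/s and contact force between amber and photometer below 0.1 N and distance of each of green, blue, beaker, slide_box from where it was at the start of the episode below 0.02 m); the arm keeps its last pose, push and grip.
It fails at once if the fingers touch a clear window of the amber cuvette (contact force between the fingers and amber_window_a above 0.7 N or contact force between the fingers and amber_window_b above 0.7 N).
It fails at once if the amber cuvette is bumped against the photometer (contact force between amber and photometer above 3 N).
It fails at once if another cuvette, the beaker or the slide box is displaced by more than 20 mm or tipped (distance of any of green, blue, beaker, slide_box from where it was at the start of the episode above 0.02 m or angle between any of green, blue, beaker, slide_box's own z axis and vertical above 0.4 rad).
It also fails if it takes over 50 s, if anything falls off the work surface, if the arm or the gripper's body presses on something with over 40 N, if the wrist force passes 120 N, or if a joint passes its speed limit or range.

ROBOT

A 6-joint arm with a two-finger parallel gripper is mounted at the origin on the work surface. World frame = base frame: x ahead of the robot, y to its left, z up, the work surface at z = 0. Lengths are in m, angles in rad, forces in N, time in s.
With the tool pointing down it reaches from about 0.25 to 0.725 m from the base axis. Payload 4 kg.
Tool frame: the origin (TCP) lies at the very end of the fingers, on their centre line; the grasp point (between the pads) lies 19 mm behind it; z points along the fingers, y is the line along which they close (so a half turn about z gives the same grasp; the last joint's range is limited). The gripper opens to 85 mm and grips with 20 to 120 N. Pads are 22 mm wide; open, the fingers measure 114 mm over their backs; the gripper's body (76 mm by 85 mm) begins 54 mm behind the grasp point. The pads swing forward as they close: fully open they stand 13 mm farther back than shut.
Start: joints at [1.33, 0.241, 0.005, 1.335, 0, 1.571], TCP at [0.119, 0.486, 0.231] pointing down, gripper open.
Joint ranges: [-2.72, 2.72], [-1.05, 1.87], [-1.09, 1.28], [-1.99, 2.15], [-1.42, 1.44], [-3.14, 3.14]. Speed limits (rad/s): [2.79, 2.79, 3.14, 3.14, 3.14, 3.14].

INTERFACE

Orientations are given as a unit quaternion [x, y, z, w].
In Python, from workcell import bot, vision, workorder, boxes_of gives the robot as it stands.
- The arm moves only by the tool send_rows, never from a script. Its argument "motion" is text: rows parted by semicolons, each of 5 numbers parted by spaces: the closure, from -1 (fully open) to 1 (shut), so that 0 is half open, then the shift along the tool's x, y, z in cm, then the turn about the tool's z in rad. In form: claw x y z twist; .... A call has 1 to 5 rows; each row is the pose to reach, as a shift and turn from the pose commanded when the call began, along the tool's axes at that moment; what a row does not reach only later rows make up. A row lasts 1/10 s, in which the tool goes at most 50 mm and 8.59 degrees, less where a joint would pass 70% of its speed; a pose out of reach is approached as far as the arm can. A call with a gripper value outside its range is refused whole. The fingers move at their own pace and stop on an object; the grip force is fixed at half the most. Time passes only in rows, so rows that repeat a pose let the fingers close. It gives the time, the measured TCP pose, the force, the opening and the grip force at its end, in the units of the state.
- bot.get_obs(): the state, without advancing time (a new reading comes with each control period).
- vision.camera(name): name is "scene" or "top" or "wrist"; returns the picture (400x640x3 uint8, red, green, blue); there is no depth.
- vision.camera_model(name): a dict with "fov_y" (degrees; the focal length in pixels is half the picture's height over the tangent of half this angle, whatever the lens; pixels are square), "cx", "cy" (the principal point, pixels), "k1" (the pictures are not rectified: a ray, as slopes to the right and down, at radius r is drawn at 1 + k1 r^2 times it, then the intrinsics apply), "world_from_camera" (4x4, takes a point from camera to world coordinates); the wrist camera has in their place "hand_eye" (4x4, takes a point from camera to tool coordinates, whose origin is the TCP and whose axes are the flange's). Camera axes: x right, y down, z forward; pixel columns grow to the right and rows downward; lengths in m; the calibration is good to about 2 mm. A picture is of the moment at which its call begins: read the wrist's pose just before it. camera_model takes no time and is no camera call.
- workorder.job_done(): hands the job in; it is judged then, once.
Trained networks look in the newest picture that a camera, given by its name, has taken for a name from the list of things; names that differ only in an ending like _2 or _b are one class to them, and where a whole thing is asked for, a point or a joint stands for the part that bears it (a point fixed in the world has none). Each returns a list of dicts, best first, with "conf" (0 to 1); they miss things now and then, are a little off and sometimes report something else, mostly with a low value. They report only what shows in the picture. A call takes as long as a camera call. They do not tell look-alikes from the thing itself.
- boxes_of(camera, target): "rect" ([centre column, centre row, width, height] in pixels, round what is visible of it).
The state is a dict: "clock": time; "joint_pos": joint angles; "joint_vel": joint speeds; "tau": joint torques, N m; "eef_pos": TCP position; "tool_rot": TCP orientation; "ft_force": force on the tool from outside, world axes, zero at the start; "ft_torque": the same for the moment, N m; "grip_width": finger opening in m; "grasp_force": force on a finger pad.
Only numpy, scipy, OpenCV 4.12 (cv2) and the standard library are available. Lean on these libraries where they do the work, as an engineer would, in place of code of your own. Each camera call takes 0.05 s, during which the arm holds its last target. There are 200 camera calls.

## Working session

There is one attempt and no reset: what is moved stays moved. The work goes in short steps, Python scripts to look and compute and a tool call to move; the robot and the scene stay as the last step left them, time stands still between calls to the robot, and variables do not carry over. Pictures are saved under pics/ and viewed, at most 10 in all, crops included, and the job is handed in when it is done.

Besides the shell and the picture viewer there is one more tool, called after "Emit:" as name(argument=value, ...) on one line, values as JSON. send_rows: Moves the arm, as the interface text tells. Its arguments: {"type":"object","properties":{"motion":{"type":"string"}},"required":["motion"]}

```bash
mkdir -p pics
cat > h.py <<'E'
import numpy as np, cv2
from workcell import bot, vision, workorder, boxes_of
from scipy.spatial.transform import Rotation as R
def snap(cam,fn=None):
    o=bot.get_obs(); im=vision.camera(cam)
    if fn: cv2.imwrite('pics/'+fn,im[:,:,::-1])
    return o,im
def model(cam,o=None):
    m=vision.camera_model(cam); f=200/np.tan(np.radians(m['fov_y'])/2)
    if cam=='wrist':
        T=np.eye(4);T[:3,:3]=R.from_quat(o['tool_rot']).as_matrix();T[:3,3]=o['eef_pos'];T=T@np.array(m['hand_eye'])
    else: T=np.array(m['world_from_camera'])
    return m,f,T
def ray(cam,uv,o=None):
    m,f,T=model(cam,o); d=np.array([(uv[0]-m['cx'])/f,(uv[1]-m['cy'])/f]); s=d.copy()
    for _ in range(30): s=d/(1+m['k1']*(s@s))
    return T[:3,3],T[:3,:3]@np.array([*s,1])
def at(cam,uv,z,o=None):
    p,d=ray(cam,uv,o); return p+d*(z-p[2])/d[2]
def proj(cam,P,o=None):
    m,f,T=model(cam,o); q=T[:3,:3].T@(np.array(P)-T[:3,3]); s=q[:2]/q[2]; s=s*(1+m['k1']*(s@s)); return np.array([m['cx']+f*s[0],m['cy']+f*s[1]])
E
python3 - <<'E'
from h import *
np.set_printoptions(precision=3,suppress=True)
for c in('top','scene'):
    o,im=snap(c,c+'0.png')
    print(c,model(c)[0])
    for n in('amber','rack','photometer','shutter_tab','beaker','slide_box','green','blue'):
        print(n,[(np.round(b['rect'],1).tolist(),round(b['conf'],2)) for b in boxes_of(c,n)[:4]])
print(o)
E
```

```text
top {'fov_y': 45.966458451690215, 'cx': 322.4154920455498, 'cy': 201.67520193042247, 'k1': -0.09447728735165048, 'world_from_camera': array([[-0.028, -0.981,  0.191,  0.402],
       [-0.999,  0.03 ,  0.011, -0.051],
       [-0.017, -0.19 , -0.982,  1.24 ],
       [ 0.   ,  0.   ,  0.   ,  1.   ]])}
amber [([417.9, 232.5, 13.0, 10.8], 0.59), ([450.0, 254.4, 9.2, 10.9], 0.54), ([446.2, 228.6, 15.9, 10.4], 0.53), ([249.9, 244.2, 109.6, 61.7], 0.46)]
rack [([414.5, 234.6, 18.6, 78.1], 0.62)]
photometer [([248.6, 246.4, 112.6, 62.9], 0.75), ([224.4, 236.5, 12.9, 12.6], 0.42)]
shutter_tab [([224.8, 239.1, 7.6, 11.1], 0.46)]
beaker [([340.9, 132.8, 25.1, 35.5], 0.73)]
slide_box [([412.2, 159.6, 29.6, 37.1], 0.59)]
green [([416.2, 257.1, 9.4, 9.4], 0.47)]
blue []
scene {'fov_y': 43.78634103958535, 'cx': 314.6615057247104, 'cy': 200.35449122852336, 'k1': 0.013055929513766731, 'world_from_camera': array([[ 0.85 ,  0.398, -0.345,  0.978],
       [ 0.526, -0.616,  0.586, -0.652],
       [ 0.021, -0.68 , -0.733,  0.862],
       [ 0.   ,  0.   ,  0.   ,  1.   ]])}
amber [([172.6, 305.7, 20.8, 21.0
[... 303 characters left out ...]
[388.8, 271.3, 35.8, 48.0], 0.88)]
slide_box [([307.2, 337.8, 60.2, 62.2], 0.66)]
green [([324.5, 156.2, 106.8, 99.2], 0.61), ([197.4, 268.0, 11.8, 19.0], 0.57)]
blue [([246.2, 303.2, 15.8, 23.6], 0.74), ([324.6, 158.2, 106.9, 98.7], 0.42)]
{'clock': 0.45, 'joint_pos': array([1.33 , 0.241, 0.005, 1.335, 0.   , 1.571]), 'joint_vel': array([ 0.002, -0.001,  0.002, -0.   , -0.002,  0.001]), 'tau': array([ -0.   , -37.181,  25.24 ,   0.004,  -0.   ,   0.   ]), 'eef_pos': array([0.119, 0.486, 0.231]), 'tool_rot': array([ 0.12 ,  0.993, -0.   , -0.   ]), 'ft_force': array([ 0.743,  0.014, -0.066]), 'ft_torque': array([-0.048,  0.086,  0.019]), 'grasp_force': 0.0, 'grip_width': 0.08527780988111716}
```

Run:
```python
import cv2,numpy as np
a=cv2.imread('pics/top0.png')[120:290,180:480]; b=cv2.imread('pics/scene0.png')[90:370,150:420]
cv2.imwrite('pics/a.png',cv2.resize(a,None,fx=2.65,fy=2.65,interpolation=2)); cv2.imwrite('pics/b.png',cv2.resize(b,None,fx=2.1,fy=2.1,interpolation=2))
```

```text
(no output)
```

View pics/a.png

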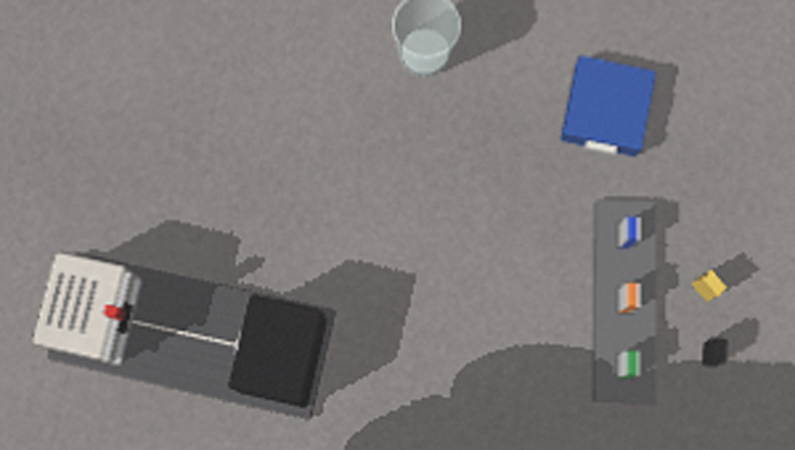

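View pics/b.png

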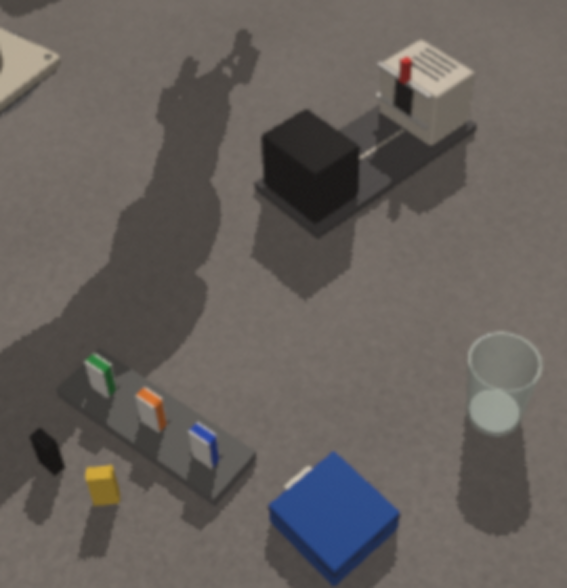

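Run:
```python
from h import *
np.set_printoptions(precision=4,suppress=True)
c=lambda u,v:(180+(u+.5)/2.65-.5,120+(v+.5)/2.65-.5)
p=at('top',c(131,322),.012);q=at('top',c(238,346),.012)
print('line',p,q,np.linalg.norm(p-q),np.degrees(np.arctan2(*(p-q)[[1,0]])))
print('tab top',at('top',c(111,310),.12),'box',at('top',(224.8,239.1),.105))
for n,uv in(('amber',(632,293)),('green',(632,358)),('blue',(632,227))): print(n,at('top',c(*uv),.051))
for n,uv in(('r1',(595,199)),('r2',(658,199)),('r3',(656,404)),('r4',(593,402))): print(n,at('top',c(*uv),.014))
# photometer housings' top corners
for n,uv in(('lamp tl',(62,253)),('lamp tr',(130,266)),('lamp br',(108,360)),('lamp bl',(38,344)),('det tl',(250,295)),('det tr',(327,312)),('det br',(305,408)),('det bl',(231,388))): print(n,at('top',c(*uv),.09))
# scene tab by triangulation
p1,d1=ray('top',(224.8,239.1));p2,d2=ray('scene',(343.8,132.2))
A=np.c_[d1,-d2];s=np.linalg.lstsq(A,p2-p1,rcond=None)[0];print('tab tri',p1+d1*s[0],p2+d2*s[1])
o=bot.get_obs();print(R.from_quat(o['tool_rot']).as_matrix(),vision.camera_model('wrist'))
```

```text
line [0.5419 0.2117 0.012 ] [0.5152 0.1051 0.012 ] 0.10984812361128746 75.96631174081547
tab top [0.541  0.2071 0.12  ] box [0.5367 0.2025 0.105 ]
amber [ 0.5511 -0.2783  0.051 ]
green [ 0.4889 -0.2744  0.051 ]
blue [ 0.6154 -0.2825  0.051 ]
r1 [ 0.6517 -0.2544  0.014 ]
r2 [ 0.6497 -0.3178  0.014 ]
r3 [ 0.4461 -0.3021  0.014 ]
r4 [ 0.4502 -0.2406  0.014 ]
lamp tl [0.5999 0.2614 0.09  ]
lamp tr [0.5857 0.1964 0.09  ]
lamp br [0.4982 0.2163 0.09  ]
lamp bl [0.5146 0.2826 0.09  ]
det tl [0.5551 0.0837 0.09  ]
det tr [0.5372 0.0124 0.09  ]
det br [0.4496 0.0343 0.09  ]
det bl [0.4696 0.102  0.09  ]
tab tri [0.5407 0.2101 0.0711] [0.5463 0.2144 0.0728]
[[-0.9712  0.2385  0.    ]
 [ 0.2385  0.9712  0.    ]
 [-0.      0.0001 -1.    ]] {'fov_y': 61.32205168089111, 'cx': 324.3642867540081, 'cy': 197.2426800199653, 'k1': -0.04645576187689244, 'hand_eye': array([[ 0.0009, -0.9616, -0.2746,  0.0707],
       [ 1.    ,  0.0007,  0.001 , -0.0008],
       [-0.0008, -0.2746,  0.9616, -0.1423],
       [ 0.    ,  0.    ,  0.    ,  1.    ]])}
```

Emit:
send_rows(motion="-1 -47.4 -17.4 3 -1.576; -1 -47.4 -17.4 3 -1.576; -1 -47.4 -17.4 3 -1.576; -1 -47.4 -17.4 3 -1.576; -1 -47.4 -17.4 3 -1.576")

```text
clock: 1.4
eef_pos: [0.3014, 0.3642, 0.2185]
tool_rot: [-0.207, 0.978, 0.0, 0.0]
ft_force: [0.1, 0.5, 0.0]
grip_width: 0.0854
grasp_force: 0.0
```

```bash
cat >> h.py <<'E'
def go(xyz,yaw_y):
    o=bot.get_obs(); M=R.from_quat(o['tool_rot']).as_matrix(); d=M.T@(np.array(xyz)-o['eef_pos'])
    y=np.degrees(np.arctan2(M[1,1],M[0,1])); t=-((yaw_y-y+180)%360-180)
    print('t',round(o['clock'],2),'pos',np.round(o['eef_pos'],4),'yaw',round(y,2),'tilt',np.round(M[2],3),'w',round(o['grip_width'],4),'shift cm',np.round(d*100,2),'twist',round(np.radians(t),3))
E
python3 -c "
from h import *
go((.538,.204,.2),166.5)"
```

```text
t 1.4 pos [0.3014 0.3642 0.2185] yaw 113.91 tilt [-0.001  0.    -1.   ] w 0.0854 shift cm [-15.14 -24.24   1.85] twist -0.918
```

Emit:
send_rows(motion="-1 -14 -22 1.8 -0.85; -1 -14 -22 1.8 -0.85; -1 -14 -22 1.8 -0.85; -1 -14 -22 1.8 -0.85; -1 -14 -22 1.8 -0.85")

```text
clock: 1.9
eef_pos: [0.4879, 0.2392, 0.203]
tool_rot: [-0.52, 0.854, 0.0, 0.0]
ft_force: [0.1, 0.4, -0.0]
grip_width: 0.0853
grasp_force: 0.0
```

```bash
python3 -c "
from h import *
go((.538,.204,.2),166.5)"
```

```text
t 1.9 pos [0.4879 0.2392 0.203 ] yaw 152.62 tilt [-0.001 -0.    -1.   ] w 0.0853 shift cm [ 0.82 -6.07  0.3 ] twist -0.242
```

Emit:
send_rows(motion="-1 2.4 0 0 -0.077; -1 2.4 0 0 -0.077; -1 2.4 0 0 -0.077")

```text
clock: 2.2
eef_pos: [0.4754, 0.2188, 0.203]
tool_rot: [-0.549, 0.836, 0.0, 0.0]
ft_force: [0.7, 0.8, -0.6]
grip_width: 0.0851
grasp_force: 0.0
```

```bash
python3 -c "
from h import *
go((.538,.204,.2),166.5)
o,im=snap('wrist','w1.png')
print([(np.round(b['rect'],1).tolist(),round(b['conf'],2)) for b in boxes_of('wrist','shutter_tab')[:3]])
print(proj('wrist',(.538,.204,.12),o),proj('wrist',(.538,.204,.09),o))
"
```

```text
t 2.2 pos [0.4754 0.2188 0.203 ] yaw 156.59 tilt [-0.  0. -1.] w 0.0851 shift cm [-1.13 -6.33  0.3 ] twist -0.173
[([250.6, 215.2, 40.5, 39.4], 0.73)]
[233.87756922 220.53378112] [243.52441098 207.65340823]
```

View pics/w1.png

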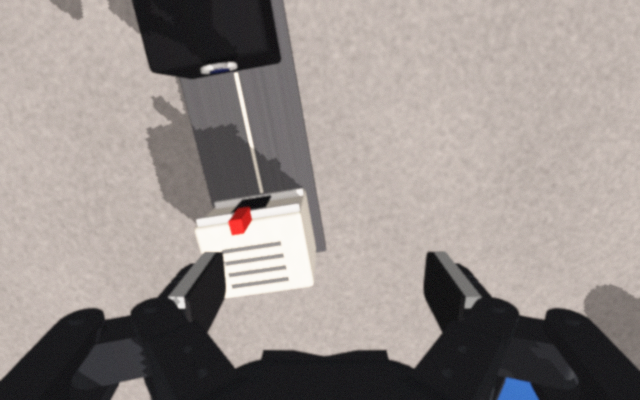

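```bash
cat > m.py <<'E'
from h import *
np.set_printoptions(precision=4,suppress=True)
im=cv2.imread('pics/w1.png').astype(int); b,g,r=im[...,0],im[...,1],im[...,2]
E
python3 - <<'E'
from m import *
o=bot.get_obs()
M=((r>130)&(g<90)&(b<90)).astype(np.uint8); print(cv2.connectedComponentsWithStats(M)[2:])
for v in range(200,242,4): print(v,[(u,r[v,u],g[v,u]) for u in range(226,256,4)])
for z,uv in((.12,(238,226)),(.09,(244,209))): print(at('wrist',uv,z,o))
# beam line
pts=[]
for v in range(85,186,5):
    row=im[v,215:285].sum(1); w=np.clip(row-np.median(row)-120,0,None)
    if w.sum()>0: pts.append(at('wrist',((w*np.arange(215,285)).sum()/w.sum(),v),.012,o)[:2])
pts=np.array(pts); l=cv2.fitLine(pts.astype(np.float32),cv2.DIST_HUBER,0,.001,.001).ravel(); print(len(pts),l,np.degrees(np.arctan2(l[1],l[0])),pts[[0,-1]])
n=np.array([l[1],-l[0]]);print('resid',(pts-l[2:])@n*1000)
E
```

```text
(array([[     0,      0,    640,    400, 255598],
       [   229,    208,     22,     26,    402]], dtype=int32), array([[319.6251, 199.467 ],
       [239.9826, 220.5025]]))
200 [(226, np.int64(137), np.int64(134)), (230, np.int64(162), np.int64(159)), (234, np.int64(177), np.int64(174)), (238, np.int64(177), np.int64(173)), (242, np.int64(77), np.int64(74)), (246, np.int64(35), np.int64(32)), (250, np.int64(23), np.int64(22)), (254, np.int64(20), np.int64(18))]
204 [(226, np.int64(186), np.int64(183)), (230, np.int64(186), np.int64(181)), (234, np.int64(179), np.int64(175)), (238, np.int64(81), np.int64(78)), (242, np.int64(17), np.int64(17)), (246, np.int64(20), np.int64(16)), (250, np.int64(18), np.int64(19)), (254, np.int64(21), np.int64(19))]
208 [(226, np.int64(160), np.int64(152)), (230, np.int64(158), np.int64(149)), (234, np.int64(99), np.int64(94)), (238, np.int64(85), np.int64(22)), (242, np.int64(119), np.int64(21)), (246, np.int64(135), np.int64(23)), (250, np.int64(93), np.int64(34)), (254, np.int64(63), np.int64(58))]
212 [(226, np.int64(152), np.int64(144)), (230, np.
[... 1932 characters left out ...]
4(253), np.int64(250)), (250, np.int64(253), np.int64(250)), (254, np.int64(253), np.int64(251))]
240 [(226, np.int64(253), np.int64(251)), (230, np.int64(253), np.int64(251)), (234, np.int64(253), np.int64(250)), (238, np.int64(252), np.int64(250)), (242, np.int64(252), np.int64(250)), (246, np.int64(252), np.int64(250)), (250, np.int64(252), np.int64(250)), (254, np.int64(253), np.int64(250))]
[0.5375 0.2102 0.12  ]
[0.5385 0.2065 0.09  ]
21 [0.242  0.9703 0.5275 0.1556] 75.998085 [[0.516  0.1096]
 [0.54   0.2054]]
resid [-0.0206  0.0025  0.0095 -0.0052  0.0375  0.0258  0.0385  0.0259  0.0073
 -0.0127 -0.0135  0.0017 -0.1981  0.009  -0.3085 -0.391  -0.4478 -0.0039
  0.0779  0.0586  0.1191]
```

```bash
python3 -c "
from h import *
go((.5375,.2095,.15),166.)"
```

```text
t 2.3 pos [0.4754 0.2198 0.2034] yaw 156.72 tilt [-0.001 -0.001 -1.   ] w 0.0853 shift cm [-1.5  -6.11  5.35] twist -0.162
```

Emit:
send_rows(motion="-1 -1.5 -6.1 4 -0.162; -1 -1.5 -6.1 5.3 -0.162; -1 -1.5 -6.1 5.3 -0.162; -1 -1.5 -6.1 5.3 -0.162")

```text
clock: 2.7
eef_pos: [0.5364, 0.2094, 0.1495]
tool_rot: [-0.616, 0.788, 0.0, -0.001]
ft_force: [-0.3, 0.5, 0.6]
grip_width: 0.085
grasp_force: 0.0
```

```bash
python3 -c "
from h import *
go((.5375,.2095,.1),166.)"
```

```text
t 2.7 pos [0.5364 0.2094 0.1495] yaw 166.02 tilt [ 0.001  0.002 -1.   ] w 0.085 shift cm [-0.04 -0.11  4.95] twist 0.0
```

Emit:
send_rows(motion="-1 0 0 3 0; -1 0 0 4.8 0; -1 0 0 4.8 0; 0.6 0 0 4.8 0; 1 0 0 4.8 0")

```text
clock: 3.2
eef_pos: [0.5382, 0.2096, 0.1043]
tool_rot: [-0.616, 0.788, -0.001, 0.002]
ft_force: [-0.0, -1.2, -0.3]
grip_width: 0.0588
grasp_force: 0.0
```

Emit:
send_rows(motion="1 0 0 0 0; 1 0 0 0 0; 1 0 0 0 0; 1 0 0 0 0")

```text
clock: 3.6
eef_pos: [0.538, 0.2087, 0.1028]
tool_rot: [-0.615, 0.788, -0.0, 0.001]
ft_force: [-0.3, 0.1, 4.8]
grip_width: 0.0082
grasp_force: 59.7
```

Emit:
send_rows(motion="1 0 0.8 0 0; 1 0 1.6 0 0; 1 0 2.4 0 0; 1 0 3 0 0; 1 0 3 0 0")

```text
clock: 4.1
eef_pos: [0.5123, 0.2153, 0.1029]
tool_rot: [-0.615, 0.788, -0.004, 0.003]
ft_force: [12.8, -3.9, -3.9]
grip_width: 0.0081
grasp_force: 59.4
```

```bash
python3 -c "
from h import *
go((.538-.03*.9703,.2087+.03*.242,.1028),166.);print(bot.get_obs()['ft_force'])"
```

```text
t 4.1 pos [0.5123 0.2153 0.1029] yaw 165.91 tilt [-0.    -0.011 -1.   ] w 0.0081 shift cm [0.02 0.35 0.  ] twist -0.002
[12.8390739  -3.92964839 -3.88971579]
```

Emit:
send_rows(motion="1 0 0.3 0 0; 1 0 0.3 0 0")

```text
clock: 4.3
eef_pos: [0.5122, 0.2153, 0.1029]
tool_rot: [-0.614, 0.789, -0.006, 0.005]
ft_force: [18.5, -4.5, -6.7]
grip_width: 0.0078
grasp_force: 59.0
```

Emit:
send_rows(motion="1 0 -0.4 0 0; 0.3 0 -0.4 0 0; -0.5 0 -0.4 0 0; -1 0 -0.4 0 0; -1 0 -0.4 -2 0")

```text
clock: 4.8
eef_pos: [0.5058, 0.2149, 0.119]
tool_rot: [-0.616, 0.788, 0.001, -0.004]
ft_force: [-0.4, 0.2, -1.0]
grip_width: 0.0658
grasp_force: 0.0
```

Emit:
send_rows(motion="-1 0 0 -4 0; -1 0 0 -8 0; -1 0 0 -10 0; -1 0 0 -10 0")

```text
clock: 5.2
eef_pos: [0.5104, 0.2168, 0.2256]
tool_rot: [-0.616, 0.788, -0.001, 0.003]
ft_force: [0.1, -0.1, -0.4]
grip_width: 0.0852
grasp_force: 0.0
```

```bash
python3 -c "
from h import *
go((.551,-.278,.16),86.2)
o,im=snap('top','t2.png')
print([(np.round(b['rect'],1).tolist(),round(b['conf'],2)) for b in boxes_of('top','shutter_tab')[:3]])
c=cv2.imread('pics/t2.png')[200:290,180:300];cv2.imwrite('pics/c.png',cv2.resize(c,None,fx=4,fy=4,interpolation=2))
"
```

```text
t 5.2 pos [0.5104 0.2168 0.2256] yaw 166.02 tilt [-0.004 -0.005 -1.   ] w 0.0852 shift cm [ 47.06 -15.86   6.44] twist 1.393
[]
```

View pics/c.png

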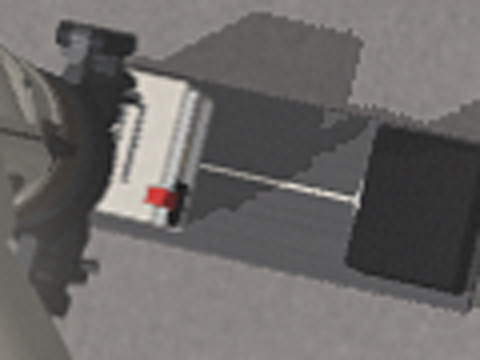

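Emit:
send_rows(motion="-1 47 -15.9 3 1.393; -1 47 -15.9 3 1.393; -1 47 -15.9 3 1.393; -1 47 -15.9 3 1.393; -1 47 -15.9 3 1.393")

```text
clock: 5.8
eef_pos: [0.5277, -0.0345, 0.2043]
tool_rot: [-0.281, 0.96, 0.001, -0.002]
ft_force: [0.7, 0.4, 0.5]
grip_width: 0.0855
grasp_force: 0.0
```

```bash
python3 -c "
from h import *
go((.551,-.278,.19),86.2)"
```

```text
t 5.8 pos [ 0.5277 -0.0345  0.2043] yaw 122.69 tilt [ 0.004  0.003 -1.   ] w 0.0855 shift cm [ 11.19 -21.75   1.41] twist 0.637
```

Emit:
send_rows(motion="-1 11.2 -21.7 1.4 0.637; -1 11.2 -21.7 1.4 0.637; -1 11.2 -21.7 1.4 0.637; -1 11.2 -21.7 1.4 0.637; -1 11.2 -21.7 1.4 0.637")

```text
clock: 6.3
eef_pos: [0.5522, -0.2776, 0.1899]
tool_rot: [0.033, 0.999, 0.001, -0.002]
ft_force: [0.7, 0.5, 0.0]
grip_width: 0.0851
grasp_force: 0.0
```

```bash
python3 -c "
from h import *
go((.551,-.278,.19),86.2)"
```

```text
t 6.3 pos [ 0.5522 -0.2776  0.1899] yaw 86.27 tilt [ 0.004  0.002 -1.   ] w 0.0851 shift cm [ 0.12 -0.05 -0.01] twist 0.001
```

```bash
python3 -c "
from h import *
o,im=snap('wrist','w2.png')
print(o['eef_pos'],o['tool_rot'])
print([(np.round(b['rect'],1).tolist(),round(b['conf'],2)) for b in boxes_of('wrist','amber')[:4]])
print(proj('wrist',(.551,-.278,.051),o))
"
```

```text
[ 0.55218049 -0.27757529  0.18985645] [ 0.03250542  0.99946858  0.00106451 -0.00219485]
[([228.9, 123.4, 23.9, 27.9], 0.84), ([325.9, 178.8, 14.3, 34.3], 0.83), ([240.6, 194.0, 40.1, 35.8], 0.58)]
[323.77960535 186.00348274]
```

View pics/w2.png

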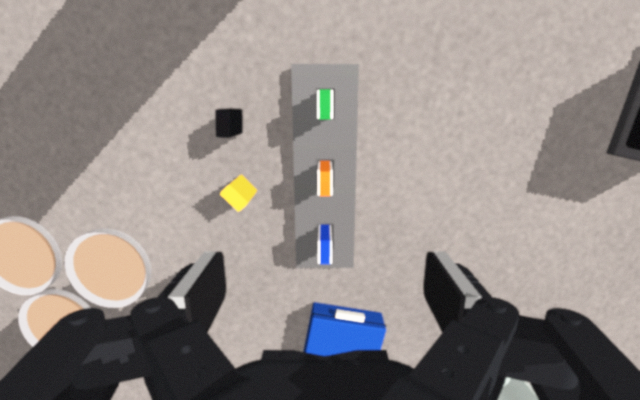

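```bash
cat > meas.py <<'E'
from m import *
im=cv2.imread('pics/w2.png').astype(int); b,g,r=im[...,0],im[...,1],im[...,2]
M=((r>215)&(g>120)&(g<200)&(b<110)).astype(np.uint8)
n,L,S,C=cv2.connectedComponentsWithStats(M)
print([(S[i].tolist(),C[i]) for i in range(1,n) if S[i,4]>30])
o=bot.get_obs()
for n,uv in(('amber top',(325.5,184.5)),('near edge',(325.5,171.5)),('far edge',(325.5,197.5)),('L',(317.7,184)),('R',(333,184))): print(n,at('wrist',uv,.051,o))
g_=at('wrist',(325.3,108),.051,o);b_=at('wrist',(325,251),.051,o);print(g_,b_,np.linalg.norm(g_-b_),np.degrees(np.arctan2(*(b_-g_)[[1,0]])))
e=[at('wrist',u,.014,o) for u in((358.5,66),(353,266),(292,66),(294.5,266))]
for i in(0,2): print(e[i],e[i+1],np.degrees(np.arctan2(*(e[i+1]-e[i])[[1,0]])),np.linalg.norm(e[i+1]-e[i]))
for v in(165,175,185,195):print(v,[tuple(im[v,u,::-1].tolist()) for u in range(315,337)])
E
python3 meas.py
```

```text
[([320, 162, 10, 34, 234], array([324.5427, 180.7222]))]
amber top [ 0.549  -0.2798  0.051 ]
near edge [ 0.5378 -0.2791  0.051 ]
far edge [ 0.5605 -0.2806  0.051 ]
L [ 0.5481 -0.2865  0.051 ]
R [ 0.549  -0.2734  0.051 ]
[ 0.4858 -0.2758  0.051 ] [ 0.6107 -0.2844  0.051 ] 0.12519960914864495 -3.9399955563216147
[ 0.452  -0.2439  0.014 ] [ 0.6466 -0.2575  0.014 ] -4.0156273998817 0.19509686850209235
[ 0.448  -0.3027  0.014 ] [ 0.6425 -0.3182  0.014 ] -4.537333321692082 0.19505829614099832
165 [(115, 113, 112), (113, 109, 109), (145, 138, 136), (193, 180, 175), (221, 188, 173), (226, 155, 115), (227, 121, 52), (227, 117, 37), (225, 114, 33), (227, 115, 36), (228, 120, 39), (226, 114, 34), (227, 116, 37), (226, 121, 50), (225, 144, 96), (218, 175, 153), (196, 177, 168), (145, 137, 135), (116, 112, 111), (132, 131, 127), (144, 140, 139), (150, 147, 147)]
175 [(96, 95, 94), (134, 129, 127), (222, 212, 206), (252, 247, 240), (254, 244, 228), (255, 219, 151), (255, 191, 79), (254, 180, 58), (254, 181, 58), (254, 181, 58), (254, 183, 60), (254, 182, 59), (254, 183, 60), (254, 187, 68), (254, 
[... 168 characters left out ...]
20, 209, 201), (252, 247, 240), (254, 245, 228), (254, 216, 146), (254, 184, 76), (254, 178, 61), (254, 178, 57), (254, 178, 58), (254, 178, 58), (254, 177, 58), (254, 180, 61), (254, 182, 68), (254, 204, 116), (254, 237, 204), (252, 244, 235), (230, 223, 217), (166, 163, 157), (142, 140, 136), (149, 145, 143), (149, 144, 140)]
195 [(137, 134, 132), (155, 152, 149), (196, 191, 186), (230, 220, 213), (241, 213, 194), (248, 187, 138), (250, 172, 98), (250, 169, 86), (250, 169, 86), (251, 170, 92), (251, 172, 92), (251, 172, 90), (250, 170, 87), (250, 174, 95), (249, 185, 123), (244, 207, 175), (234, 217, 206), (204, 196, 192), (166, 163, 159), (152, 149, 145), (149, 146, 144), (148, 143, 145)]
```

```bash
python3 -c "
from h import *
go((.549,-.2802,.09),86.0)"
```

```text
t 6.4 pos [ 0.5518 -0.2808  0.1887] yaw 86.09 tilt [ 0.005  0.    -1.   ] w 0.0857 shift cm [0.23 0.04 9.87] twist 0.002
```

```bash
sed -i "s/^o=bot.get_obs()/o={'eef_pos':np.array([0.55218049,-0.27757529,0.18985645]),'tool_rot':[0.03250542,0.99946858,0.00106451,-0.00219485]}/" meas.py; python3 meas.py | sed -n 2,9p; python3 -c "
from h import *
for i in range(3): go((.549,-.278,.09),86.0)"
```

```text
amber top [ 0.5498 -0.2764  0.051 ]
near edge [ 0.5385 -0.2757  0.051 ]
far edge [ 0.5613 -0.2772  0.051 ]
L [ 0.5489 -0.2831  0.051 ]
R [ 0.5497 -0.27    0.051 ]
[ 0.4862 -0.2726  0.051 ] [ 0.6117 -0.2808  0.051 ] 0.12571803893606887 -3.755366273468022
[ 0.4523 -0.2406  0.014 ] [ 0.6477 -0.2537  0.014 ] -3.8278827471554524 0.19583710802135934
[ 0.4485 -0.2997  0.014 ] [ 0.6437 -0.3145  0.014 ] -4.35581323426538 0.19574237987304502
t 6.4 pos [ 0.5518 -0.2808  0.1887] yaw 86.09 tilt [ 0.005  0.    -1.   ] w 0.0857 shift cm [0.25 0.25 9.87] twist 0.002
t 6.4 pos [ 0.5518 -0.2808  0.1887] yaw 86.09 tilt [ 0.005  0.    -1.   ] w 0.0857 shift cm [0.25 0.25 9.87] twist 0.002
t 6.4 pos [ 0.5518 -0.2808  0.1887] yaw 86.09 tilt [ 0.005  0.    -1.   ] w 0.0857 shift cm [0.25 0.25 9.87] twist 0.002
```

Emit:
send_rows(motion="0.2 0 0 5 0; 0.2 0 0 6 0; 0.2 0 0 6 0; 0.2 0 0 6 0")

```text
clock: 6.8
eef_pos: [0.554, -0.2751, 0.1333]
tool_rot: [0.03, 1.0, 0.0, -0.0]
ft_force: [-0.4, 0.7, 0.4]
grip_width: 0.0341
grasp_force: 0.0
```

```bash
python3 -c "
from h import *
go((.549,-.278,.02),86.0)
o,im=snap('wrist','w3.png')
print(o['eef_pos'].tolist(),o['tool_rot'].tolist());go((.549,-.278,.02),86.0)"
```

```text
t 6.8 pos [ 0.554  -0.2751  0.1333] yaw 86.58 tilt [ 0.  0. -1.] w 0.0341 shift cm [ 0.47 -0.32 11.33] twist 0.01
[0.5539687922954272, -0.27511852002906534, 0.13332658571025424] [0.0297974894205543, 0.9995559204623825, 0.00015003791831230107, -0.00022131754220855465]
t 6.85 pos [ 0.5547 -0.2755  0.1344] yaw 86.58 tilt [-0.002 -0.001 -1.   ] w 0.0342 shift cm [ 0.58 -0.27 11.44] twist 0.01
```

View pics/w3.png

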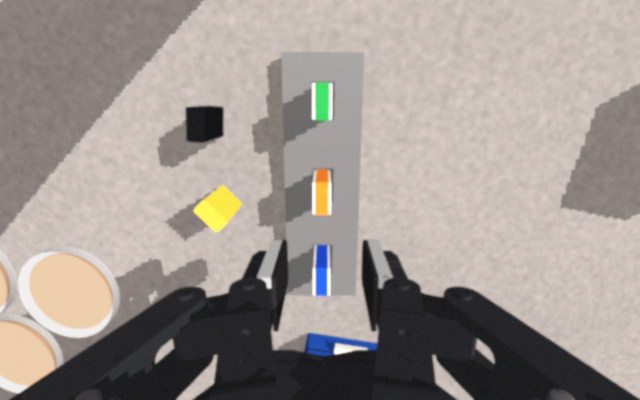

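```bash
python3 -c "
from m import *
o={'eef_pos':np.array([0.55397,-0.27512,0.13333]),'tool_rot':[0.0297974894205543, 0.9995559204623825, 0.00015003791831230107, -0.00022131754220855465]}
im=cv2.imread('pics/w3.png').astype(int)
for v in(190,205):print(v,[int(im[v,u,0]) for u in range(305,340)])
print([int(im[v,322,1]) for v in range(165,222)])
print(at('wrist',(322,200),.051,o),at('wrist',(321.7,184),.051,o),at('wrist',(321.7,216),.051,o))
"
```

```text
190 [102, 102, 98, 104, 100, 105, 136, 223, 251, 249, 196, 94, 65, 63, 63, 63, 64, 64, 63, 64, 64, 75, 132, 224, 251, 249, 203, 133, 135, 153, 154, 153, 158, 156, 155]
205 [104, 98, 105, 104, 105, 109, 144, 226, 251, 249, 194, 90, 63, 61, 60, 62, 63, 61, 62, 61, 63, 73, 131, 220, 250, 247, 212, 165, 155, 157, 153, 157, 159, 157, 156]
[160, 158, 151, 142, 130, 127, 123, 125, 124, 121, 123, 123, 124, 123, 126, 129, 143, 166, 178, 183, 187, 192, 192, 194, 191, 193, 195, 192, 193, 190, 191, 187, 189, 187, 191, 188, 188, 187, 187, 190, 188, 186, 189, 187, 188, 189, 191, 193, 188, 178, 166, 157, 156, 160, 158, 158, 156]
[ 0.5492 -0.2768  0.051 ] [ 0.5378 -0.2763  0.051 ] [ 0.5609 -0.2777  0.051 ]
```

Emit:
send_rows(motion="0.2 0.6 -0.2 4 0.01; 0.2 0.6 -0.2 6.4 0.01; 0.2 0.6 -0.2 6.4 0.01; 0.2 0.6 -0.2 6.4 0.01")

```text
clock: 7.25
eef_pos: [0.5488, -0.2777, 0.0707]
tool_rot: [0.035, 0.999, -0.0, 0.001]
ft_force: [-0.4, -0.3, 0.4]
grip_width: 0.0341
grasp_force: 0.0
```

```bash
python3 -c "
from h import *
go((.5485,-.2773,.02),86.0)"
```

```text
t 7.25 pos [ 0.5488 -0.2777  0.0707] yaw 85.98 tilt [-0.002 -0.001 -1.   ] w 0.0341 shift cm [0.04 0.05 5.07] twist -0.0
```

Down slowly, then close.

Emit:
send_rows(motion="0.2 0 0 2 0; 0.2 0 0 4 0; 0.2 0 0 5 0; 0.2 0 0 5 0; 0.2 0 0 5 0")

```text
clock: 7.75
eef_pos: [0.5488, -0.2781, 0.0205]
tool_rot: [0.035, 0.999, -0.001, 0.001]
ft_force: [0.2, -0.3, 0.2]
grip_width: 0.0342
grasp_force: 0.0
```

Emit:
send_rows(motion="0.5 0 0 0 0; 0.7 0 0 0 0; 1 0 0 0 0; 1 0 0 0 0; 1 0 0 0 0")

```text
clock: 8.25
eef_pos: [0.5486, -0.2781, 0.0203]
tool_rot: [0.035, 0.999, -0.001, 0.001]
ft_force: [-0.2, 0.7, 5.5]
grip_width: 0.0119
grasp_force: 60.1
```

Gripped (11.9 mm). Lift.

Emit:
send_rows(motion="1 0 0 -1 0; 1 0 0 -3 0; 1 0 0 -6 0; 1 0 0 -10 0; 1 0 0 -14 0")

```text
clock: 8.75
eef_pos: [0.5468, -0.2772, 0.1598]
tool_rot: [0.035, 0.999, 0.0, -0.001]
ft_force: [0.8, -0.1, -0.9]
grip_width: 0.0115
grasp_force: 59.2
```

Emit:
send_rows(motion="1 0 0 -4 0; 1 0 0 -4 0; 1 0 0 -4 0")

```text
clock: 9.05
eef_pos: [0.5481, -0.2779, 0.2005]
tool_rot: [0.035, 0.999, -0.001, 0.001]
ft_force: [-0.1, 0.2, -0.1]
grip_width: 0.0114
grasp_force: 59.2
```

```bash
python3 -c "
from h import *
go((.5264,.1515,.19),166)
o,im=snap('wrist','w4.png');print(bot.get_obs()['grasp_force'])"
```

```text
t 9.05 pos [ 0.5481 -0.2779  0.2005] yaw 85.93 tilt [-0.002 -0.001 -1.   ] w 0.0114 shift cm [ 5.21 42.68  0.98] twist -1.397
59.24167513847351
```

View pics/w4.png

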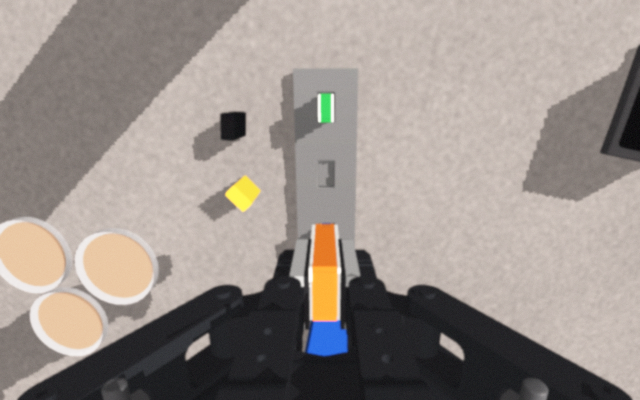

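Emit:
send_rows(motion="1 5.2 42.7 0 -1.397; 1 5.2 42.7 0 -1.397; 1 5.2 42.7 0 -1.397; 1 5.2 42.7 0 -1.397; 1 5.2 42.7 0 -1.397")

```text
clock: 9.6
eef_pos: [0.5331, -0.0261, 0.1966]
tool_rot: [-0.336, 0.942, 0.001, -0.002]
ft_force: [1.2, 0.4, -0.4]
grip_width: 0.0119
grasp_force: 59.3
```

```bash
python3 -c "
from h import *
go((.5264,.1515,.2),166)"
```

```text
t 9.6 pos [ 0.5331 -0.0261  0.1966] yaw 129.23 tilt [ 0.003  0.003 -1.   ] w 0.0119 shift cm [-10.71  14.18  -0.33] twist -0.642
```

Emit:
send_rows(motion="1 -10.7 14.2 0 -0.642; 1 -10.7 14.2 0 -0.642; 1 -10.7 14.2 0 -0.642; 1 -10.7 14.2 0 -0.642; 1 -10.7 14.2 0 -0.642")

```text
clock: 10.1
eef_pos: [0.5272, 0.1535, 0.1964]
tool_rot: [-0.617, 0.787, 0.001, -0.002]
ft_force: [-0.3, -0.7, -0.8]
grip_width: 0.0113
grasp_force: 59.3
```

Emit:
send_rows(motion="1 0 0 0 0; 1 0 0 0 0")

```text
clock: 10.3
eef_pos: [0.5282, 0.1493, 0.1973]
tool_rot: [-0.613, 0.79, 0.001, -0.002]
ft_force: [1.1, 0.5, -0.3]
grip_width: 0.0118
grasp_force: 59.3
```

```bash
python3 -c "
from m import *
go((.5264,.1515,.2),166)
o,im=snap('wrist','w5.png');np.save('o5.npy',np.r_[o['eef_pos'],o['tool_rot']]);go((.5264,.1515,.2),166)"
```

```text
t 10.3 pos [0.5282 0.1493 0.1973] yaw 165.63 tilt [ 0.002  0.003 -1.   ] w 0.0118 shift cm [-0.17  0.23 -0.27] twist -0.006
t 10.35 pos [0.5284 0.149  0.1977] yaw 165.6 tilt [ 0.001  0.002 -1.   ] w 0.0117 shift cm [-0.19  0.26 -0.23] twist -0.007
```

View pics/w5.png

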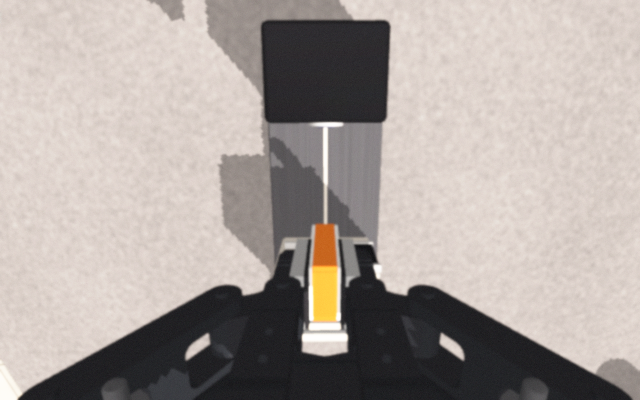

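Run:
```python
from m import *
a=np.load('o5.npy');o={'eef_pos':a[:3],'tool_rot':a[3:]}
im=cv2.imread('pics/w5.png').astype(int);M=R.from_quat(a[3:]).as_matrix();pts=[]
for v in range(130,218,4):
    row=im[v,310:340].sum(1);w=np.clip(row-np.median(row)-120,0,None)
    if w.sum()>0: pts.append(at('wrist',(310+(w*np.arange(30)).sum()/w.sum(),v),.012,o))
pts=np.array(pts);l=cv2.fitLine(pts[:,:2].astype(np.float32),cv2.DIST_HUBER,0,.001,.001).ravel()
print(len(pts),l,np.degrees(np.arctan2(l[1],l[0])),pts[[0,-1]])
t=(pts-a[:3])@M; print('tool x,y of line cm',t[[0,len(t)//2,-1],:2]*100)
u=l[:2]*np.sign(l[1]);n=np.array([u[1],-u[0]]);print('lateral err of TCP (photometer x) mm',(a[:2]-l[2:])@n*1000)
# detector lens / face corners at z .09: lower edge of detector top
d=[at('wrist',uv,.09,o)for uv in((265,121.5),(387,121.5))];print(d,'width',np.linalg.norm(d[0]-d[1]),'dist face->TCP along beam',[(a[:2]-p[:2])@u for p in d],'lateral of face centre',((d[0]+d[1])[:2]/2-l[2:])@n)
# amber top face, z = tcp+.031
for uv in((309,290),(338,290),(324,224),(324,224)):print(((at('wrist',uv,a[2]+.031,o)-a[:3])@M)*1000)
```

```text
22 [0.2444 0.9697 0.5242 0.1434] 75.85134 [[0.5151 0.1074 0.012 ]
 [0.5359 0.1896 0.012 ]]
tool x,y of line cm [[ 4.3513  0.1677]
 [ 0.0514  0.1866]
 [-4.1285  0.197 ]]
lateral err of TCP (photometer x) mm 2.3489695300828153
[array([0.5546, 0.0845, 0.09  ]), array([0.4688, 0.1064, 0.09  ])] width 0.08858800368583351 dist face->TCP along beam [np.float64(0.056424454513585964), np.float64(0.056154790574127526)] lateral of face centre -0.00045527880392641
[  2.4825  -4.6693 -31.0089]
[  2.4726   6.177  -30.9779]
[ 28.7712   0.9243 -30.9438]
[ 28.7712   0.9243 -30.9438]
```

Emit:
send_rows(motion="1 -0.35 0.2 0 -0.004; 1 -0.35 0.2 2 -0.004; 1 -0.35 0.2 4 -0.004; 1 -0.35 0.2 5 -0.004; 1 -0.35 0.2 5 -0.004")

```text
clock: 10.85
eef_pos: [0.5269, 0.1528, 0.1473]
tool_rot: [-0.615, 0.789, 0.001, -0.002]
ft_force: [0.8, 0.1, -0.4]
grip_width: 0.0119
grasp_force: 59.3
```

```bash
python3 -c "
from h import *
go((.5270,.1525,.0575),165.85)"
```

```text
t 10.85 pos [0.5269 0.1528 0.1473] yaw 165.86 tilt [ 0.002  0.003 -1.   ] w 0.0119 shift cm [ 0.01 -0.05  8.98] twist 0.0
```

Emit:
send_rows(motion="1 0 0 2 0; 1 0 0 4 0; 1 0 0 6 0; 1 0 0 7.5 0; 1 0 0 8.5 0")

```text
clock: 11.35
eef_pos: [0.5283, 0.1535, 0.0637]
tool_rot: [-0.615, 0.789, 0.0, 0.0]
ft_force: [-0.2, -0.1, 0.4]
grip_width: 0.0115
grasp_force: 59.3
```

Emit:
send_rows(motion="1 0 0 0.5 0; 1 0 0 0.5 0; 1 0 0 0.5 0; 1 0 0 0.5 0")

```text
clock: 11.75
eef_pos: [0.5288, 0.1539, 0.0599]
tool_rot: [-0.615, 0.788, -0.0, 0.001]
ft_force: [0.5, -0.9, 0.0]
grip_width: 0.0117
grasp_force: 59.3
```

```bash
python3 -c "
from h import *
go((.5270,.1525,.0575),165.85)
o,im=snap('scene','s6.png');go((.5270,.1525,.0575),165.85);o=bot.get_obs();print(o['ft_force'],o['grasp_force'])
a=cv2.imread('pics/s6.png')[90:240,230:420];w=cv2.resize(cv2.imread('pics/s6.png')[90:370,150:420],(434,450))
cv2.imwrite('pics/d.png',np.hstack([cv2.resize(a,(364,287),interpolation=2),np.zeros((287,2,3),np.uint8),cv2.resize(w,(277,287))]))"
```

```text
t 11.75 pos [0.5288 0.1539 0.0599] yaw 165.92 tilt [-0.001 -0.002 -1.   ] w 0.0117 shift cm [0.18 0.15 0.24] twist 0.001
t 11.8 pos [0.5288 0.1539 0.0598] yaw 165.92 tilt [-0.001 -0.001 -1.   ] w 0.0118 shift cm [0.17 0.14 0.23] twist 0.001
[-0.0627898   0.59240446  0.36057274] 59.32259738445282
```

View pics/d.png

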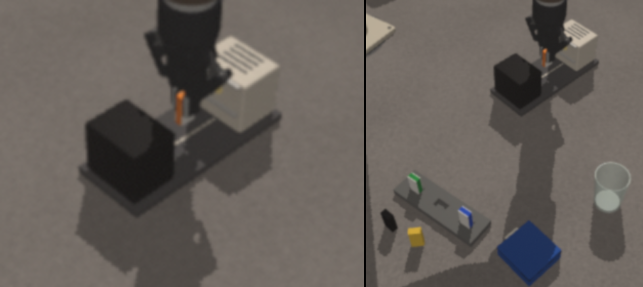

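Emit:
send_rows(motion="1 0.1 0.15 0.1 0; 1 0.1 0.15 0.1 0; 1 0.1 0.15 0.1 0; 1 0.1 0.15 0.1 0; 1 0.1 0.15 0.1 0")

```text
clock: 12.3
eef_pos: [0.5264, 0.153, 0.0579]
tool_rot: [-0.615, 0.788, -0.0, 0.0]
ft_force: [-0.1, -0.2, -0.4]
grip_width: 0.0116
grasp_force: 59.3
```

Emit:
send_rows(motion="1 0 0 0 0; 1 0 0 0 0; 1 0 0 0 0")

```text
clock: 12.6
eef_pos: [0.5264, 0.153, 0.0579]
tool_rot: [-0.615, 0.788, 0.0, -0.0]
ft_force: [-0.1, -0.6, 0.1]
grip_width: 0.0116
grasp_force: 59.3
```

Run:
```python
from m import *
go((.5268,.1525,.0575),165.85)
o,im=snap('wrist','w7.png');a=np.r_[o['eef_pos'],o['tool_rot']];im=im.astype(int);M=R.from_quat(a[3:]).as_matrix();pts=[]
go((.5268,.1525,.0575),165.85)
for v in range(40,260,4):
    row=im[v,285:365].sum(1);w=np.clip(row-np.median(row)-150,0,None)
    if 0<(w>0).sum()<12: pts.append([285+(w*np.arange(80)).sum()/w.sum(),v])
t=np.array([(at('wrist',p,.012,o)-a[:3])@M for p in pts]);print(len(t));print(np.c_[pts,t[:,:2]*1000][::4])
```

```text
t 12.6 pos [0.5264 0.153  0.0579] yaw 165.92 tilt [ 0.  0. -1.] w 0.0116 shift cm [ 0.04 -0.05  0.04] twist 0.001
t 12.65 pos [0.5264 0.153  0.0579] yaw 165.92 tilt [ 0.  0. -1.] w 0.0118 shift cm [ 0.04 -0.05  0.04] twist 0.001
29
[[321.9397 144.      47.3045  -0.2879]
 [321.9667 160.      38.3269  -0.2815]
 [321.9834 176.      29.1226  -0.2812]
 [321.9699 192.      19.6768  -0.2984]
 [321.9718 208.       9.9738  -0.3075]
 [321.824  224.      -0.0034  -0.406 ]
 [324.7424 240.     -10.2717   1.3398]
 [324.3631 256.     -20.854    1.1209]]
```

View pics/w7.png

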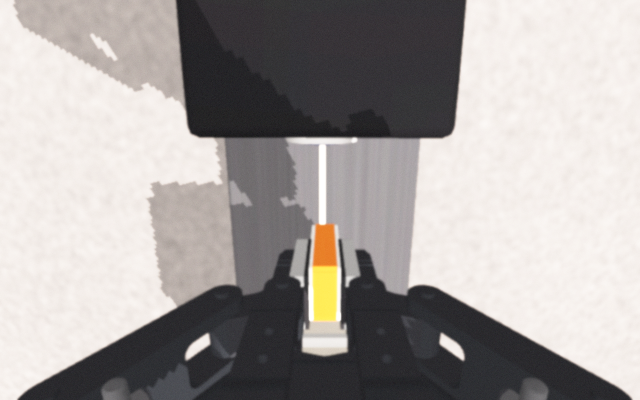

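```bash
python3 -c "
from h import *
print(workorder.job_done())"
```

```text
the job is handed in; nothing more can be done
None
```

I slid the shutter to its stop and handed the job in with the amber cuvette held by its frosted sides in the beam, about 1 mm off the beam line and 1–2 mm above beam height by my measurements; the hand-in gave no verdict.

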